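# Load a brass slug into the feed chute against the escapement stop

### The job

Of the three brass parts standing together on the bench, take the plain slug (the tall one without a flange), stand it upright in the upper third of the sloped feed chute and let go of it. Then push it down the chute against the escapement stop and on through the stop's free play until the stop is firm, press it home there with about 10 N for a second (never with more than 15 N), and leave it standing against the stop. Leave the other things on the bench where they are.

Things in the scene. Friction and masses are not known exactly. Their poses are not given: they have to be found in the camera images.
- slug: the plain brass slug: upright cylinder 36 mm in diameter, 45 mm tall, about 0.3 kg, dark 16 mm centre dot on its top. Origin: centre of its underside; z up along its axis. It starts upright on the bench, in one of three places that it shares by chance with the two look-alikes, which are also brass
- flanged: look-alike to leave alone: 36 mm cylinder, 45 mm tall in all, with a flange 50 mm in diameter and 10 mm thick at its foot. Origin: centre of its underside
- short: look-alike to leave alone: 36 mm cylinder, only 25 mm tall. Origin: centre of its underside
- channel: the steel chute: straight open channel 360 mm long, sloping down at 14 degrees; the slug does not slide by itself; rubbing takes some 1 to 4 N of a push. Origin: on its floor, mid-width, at the upper end, about 155 mm above the bench. x runs down the slope along the floor, y across, z is the floor's upward normal. Flat floor, 39 mm between side walls that are 4 mm thick and rise 10 mm above it. Place and heading differ each time
- stop: sliding shoe of the escapement stop: steel plate 36 mm wide, 34 mm high, its face turned up the slope. Origin: on the face, mid-width, at the channel floor; axes as the channel's. It slides down-slope with 2 N drag through an unknown 3 to 25 mm of free play, then is firm in its dark clamped saddle (38 mm high), with its face 200 to 250 mm down the channel. A slug touching it has its origin 18 mm up-slope
- wrench: wrench lying on the bench, to leave alone
- tape: roll of clear tape, 90 mm in diameter, 45 mm tall, to leave alone
- carton: small cardboard carton, 130 x 90 x 60 mm, to leave alone
- tips: flat green box, 120 x 60 x 22 mm, to leave alone
- can: can 56 mm in diameter, 100 mm tall, to leave alone
- chute: the chute's fixed stand. Origin: on the bench, 150 mm level distance down-chute of the channel's upper end; x level, down-chute, z up. Base plate 500 x 130 x 12 mm. At its lower end a bench machine: body 162 mm tall, 120 mm wide, from 205 to 315 mm along x; post on it up to 230 mm
Mind the look-alikes: they are no part of the job. What is shaped like the slug but green is not meant.

How it is judged:
On the way, in this order (a step that is already met when the one before it is completed fails the run):
1. the slug stands upright and released in the upper third of the chute (its axis 20 to 130 mm from the upper end) (x of slug in the frame of channel between 0.02 and 0.13 m and z of slug in the frame of channel between -0.004 and 0.004 m and y of slug in the frame of channel between -0.004 and 0.004 m and angle between the z axis of slug and the z axis of channel, either way round below 0.08 rad and contact force between slug and the fingers below 0.1 N and linear speed of slug below 0.02 m/s), for 0.2 s.
2. the slug is pressed against the stop, now firm, with 5 to 15 N for 0.5 s (contact force between slug and stop between 5 and 15 N and angle between the z axis of slug and the z axis of channel, either way round below 0.08 rad), for 0.5 s.
At the end, for the whole second after the job is handed in: The slug stands on the channel floor, square to it within 0.06 rad, between the walls, at rest, with its side no more than 2.5 mm from the stop's face, and nothing touches it but the chute and the stop (x of slug in the frame of stop between -0.0205 and -0.015 m and y of slug in the frame of stop between -0.004 and 0.004 m and z of slug in the frame of stop between -0.004 and 0.004 m and angle between the z axis of slug and the z axis of channel, either way round below 0.06 rad and linear speed of slug below 0.02 m/s).
It fails at once if the slug is pressed on the stop with more than 15 N (contact force between slug and stop above 15 N).
It fails at once if another thing on the bench is moved by more than 20 mm (distance of any of flanged, short, wrench, tape, carton, tips, can from where it was at the start of the episode above 0.02 m).
It also fails if it takes over 69 s, if anything falls off the work surface, if the arm or the gripper's body presses on something with over 40 N, if the wrist force passes 120 N, or if a joint passes its speed limit or range.

### The arm

A 6-joint arm with a two-finger parallel gripper is mounted at the origin on the work surface. World frame = base frame: x ahead of the robot, y to its left, z up, the work surface at z = 0. Lengths are in m, angles in rad, forces in N, time in s.
With the tool pointing down it reaches from about 0.35 to 0.975 m from the base axis. Payload 4.9 kg.
Tool frame: the origin (TCP) lies where the fingers leave the gripper's body, on its centre line; the fingertips stand 73 mm ahead of it and the grasp point (between the pads) lies 54 mm ahead of it; x points along the fingers, y is the direction in which the jaws open and shut, and the axes are right-handed (so a half turn about x gives the same grasp; the last joint's range is limited). The gripper opens to 85 mm and grips with 20 to 120 N. Pads are 22 mm wide; open, the fingers measure 114 mm over their backs; the gripper's body (76 mm by 85 mm) begins 54 mm behind the grasp point. The pads swing forward as they close: fully open they stand 13 mm farther back than shut.
Start: joints at [-1.295, 0.053, 1.613, -0, 1.476, -0.119], TCP at [0.24, -0.577, 0.304] pointing down, gripper open.
Joint ranges: [-3.01, 3.01], [-1.01, 2.22], [0.06, 2.58], [-1.02, 4.17], [0.09, 2.62], [-3.14, 3.14]. Speed limits (rad/s): [2.57, 2.57, 3.14, 3.14, 3.14, 3.14].

### API

Orientations are given as a rotation vector (axis times angle).
In Python, from rig import env gives the robot as it stands.
- The arm moves only by the tool move_arm, never from a script. Its argument "series" is a list that holds one entry, the list of rows, each a list of 6 numbers: the shift along the world's x, y, z in mm, then the turn, a rotation vector about the world's x, y, z in rad. In form: [[[x, y, z, ax, ay, az], ...]]. A call has exactly 8 rows; each row is the pose to reach, as a shift and turn from the pose commanded when the call began; what a row does not reach only later rows make up. A row lasts 1/12 s, in which the tool goes at most 41.7 mm and 7.16 degrees, less where a joint would pass 70% of its speed; a pose out of reach is approached as far as the arm can. A call with a gripper value outside its range is refused whole. "hand" is the finger opening in mm, from 0 to 85.4, set as the call begins (left out, the last holds). The fingers move at their own pace and stop on an object; "grip_force" is the grip in N (left out, the last holds). Time passes only in rows, so rows that repeat a pose let the fingers close, or fill a call up. It gives the time, the measured TCP pose, the force and the opening at its end, in the units of the state.
- env.get_state(): the state, without advancing time (a new reading comes with each control period).
- env.get_image(name): name is "scene" or "top" or "wrist"; returns a dict with "img" (400x640x3 uint8, red, green, blue), "fov_y" (degrees; the focal length in pixels is half the picture's height over the tangent of half this angle, whatever the lens; pixels are square), "cx", "cy" (the principal point, pixels), "R" (3x3) and "t" (3): a world point X has camera coordinates R X + t; the wrist camera has in their place "hand_eye" (4x4, takes a point from camera to tool coordinates, whose origin is the TCP and whose axes are the tool frame's). Camera axes: x right, y down, z forward; pixel columns grow to the right and rows downward; lengths in m; the calibration is good to about 2 mm. A picture is of the moment at which its call begins: read the wrist's pose just before it. There is no depth.
- env.hand_in(): hands the job in, once; it reports no verdict.
The state is a dict: "t": time; "joint_pos": joint angles; "joint_vel": joint speeds; "effort": joint torques, N m; "position": TCP position; "orientation": TCP orientation; "force": force on the tool from outside, world axes, zero at the start; "wrist_torque": the same for the moment, N m; "gripper_width": opening from 0.0 (shut) to 1.0 (fully open).
Only numpy, scipy, OpenCV 4.12 (cv2) and the standard library are available. Lean on these libraries where they do the work, as an engineer would, in place of code of your own. Each camera call takes 0.05 s, during which the arm holds its last target. There are 200 camera calls.

## Working session

There is one attempt and no reset: what is moved stays moved. The work goes in short steps, Python scripts to look and compute and a tool call to move; the robot and the scene stay as the last step left them, time stands still between calls to the robot, and variables do not carry over. Pictures are saved under pics/ and viewed, about 8 in all and at most 12, crops included, and the job is handed in when it is done.

Besides the shell and the picture viewer there is one more tool, called after "Request:" as name(argument=value, ...), one argument or row to a line, values as JSON. move_arm: Moves the arm, as the interface text tells. Its arguments: {"type":"object","properties":{"series":{"type":"array"},"hand":{"type":"number"},"grip_force":{"type":"number"}},"required":["series"]}

```bash
ls; mkdir -p pics; cat > h.py <<'E'
import numpy as np, cv2
from scipy.spatial.transform import Rotation as Ro
from rig import env
def cam(name):
    s=env.get_state(); d=env.get_image(name)
    f=200/np.tan(np.radians(d["fov_y"])/2)
    K=np.array([[f,0,d["cx"]],[0,f,d["cy"]],[0,0,1]])
    if "R" in d: R=np.array(d["R"]);t=np.array(d["t"])
    else:
        T=np.eye(4);T[:3,:3]=Ro.from_rotvec(s["orientation"]).as_matrix();T[:3,3]=s["position"]
        M=np.linalg.inv(T@np.array(d["hand_eye"]));R=M[:3,:3];t=M[:3,3]
    return d["img"],K,R,t
def save(n,img,box=None,k=1):
    if box: img=img[box[1]:box[3],box[0]:box[2]]
    cv2.imwrite("pics/"+n,cv2.resize(img[...,::-1],None,fx=k,fy=k,interpolation=cv2.INTER_CUBIC))
def ray(uv,K,R,t):
    d=R.T@np.linalg.solve(K,[uv[0],uv[1],1.]);return -R.T@t,d
def onz(uv,z,K,R,t):
    o,d=ray(uv,K,R,t);return o+d*(z-o[2])/d[2]
def proj(X,K,R,t):
    p=K@(R@np.asarray(X)+t);return p[:2]/p[2]
E
python3 - <<'E'
from h import *
np.set_printoptions(precision=4,suppress=True)
import pickle
A={}
for n in("scene","top"):
    A[n]=cam(n);save(n+"1.png",A[n][0]);print(n,A[n][1][0,0],-A[n][2].T@A[n][3],A[n][2].tolist())
pickle.dump(A,open("a.pkl","wb"))
s=env.get_state();print({k:np.round(v,4) for k,v in s.items()})
E
```

```text
pics
scene 480.5631269431147 [0.8867 0.5625 1.0066] [[-0.8690205809570803, 0.49460308535950864, 0.013077378402151164], [0.3737005556089781, 0.6734579181036947, -0.6378105731962888], [-0.3242701414107681, -0.5493834912848146, -0.7700822390453819]]
top 400.69450150325133 [ 0.3989 -0.0486  1.0931] [[0.004077313726958049, -0.9997942685036895, 0.019869478602715443], [-0.9916703216281547, -0.006600576274219283, -0.1286328324913987], [0.12873751867534175, -0.01917949582288389, -0.9914932164292884]]
{'t': np.float64(0.1), 'joint_pos': array([-1.295 ,  0.0533,  1.6142,  0.    ,  1.476 , -0.119 ]), 'joint_vel': array([ 0.0007, -0.0029, -0.0017,  0.0006,  0.001 ,  0.    ]), 'effort': array([  0.0001, -39.4899, -37.1366,  -0.0002,   0.0038,   0.    ]), 'position': array([ 0.2403, -0.5765,  0.3028]), 'orientation': array([ 2.0053,  0.403 , -2.0056]), 'force': array([ 0.0883, -0.7524, -0.5477]), 'wrist_torque': array([ 0.0611,  0.0044, -0.0105]), 'gripper_width': np.float64(1.0)}
```

View pics/scene1.png

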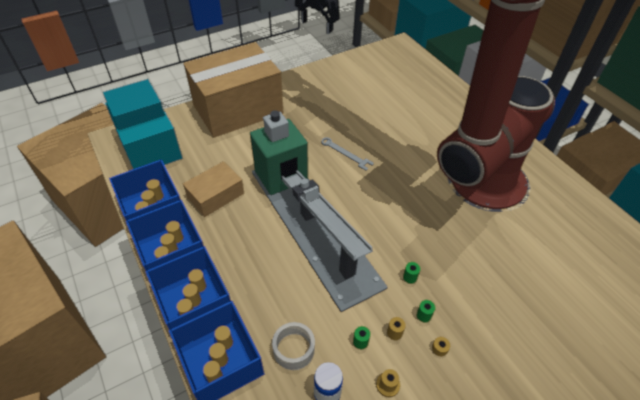

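View pics/top1.png

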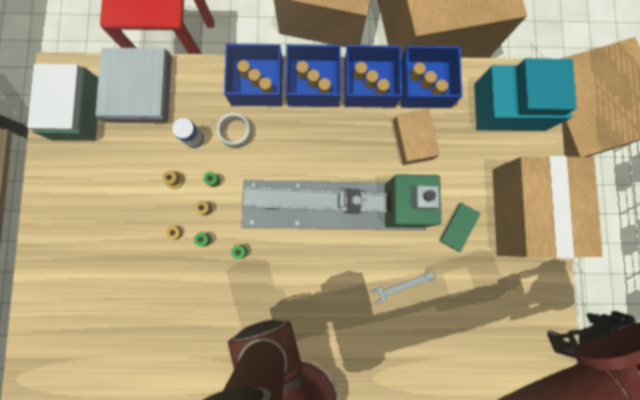

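Candidates for the slug, scene pixels (top pixels): brass (397,327)/(204,208), brass (441,346)/(174,232), brass (389,381)/(173,179). The green look-alikes at (412,271), (427,310) and (362,337) are excluded. (389,381) shows a flange and (441,346) looks short, so I choose (397,327). Next a close crop to check it.

```bash
python3 - <<'E'
from h import *; import pickle
np.set_printoptions(precision=4,suppress=True)
A=pickle.load(open("a.pkl","rb"))
a=cv2.resize(A["scene"][0][250:400,340:470],None,fx=3,fy=3,interpolation=cv2.INTER_CUBIC)
b=cv2.resize(A["top"][0][160:260,150:250],None,fx=4.5,fy=4.5,interpolation=cv2.INTER_CUBIC)
save("crop1.png",np.hstack([a[:450],b[:450]])[:, :800+40] if 0 else cv2.resize(np.hstack([a,b]),(799,428)))
b2=A["top"][0][165:245,230:450]
save("chute1.png",b2,None,3.6)
def blobs(n):
    im=A[n][0];h=cv2.cvtColor(im,cv2.COLOR_RGB2HSV)
    for (u,v) in {"scene":[(397,327),(441,346),(389,381)],"top":[(204,208),(174,232),(173,179)]}[n]:
        w=h[v-14:v+15,u-14:u+15] if v+15<400 else h[v-14:400,u-14:u+15]
        g=w[...,2].astype(float); m=(g<70)
        nl,l,st,c=cv2.connectedComponentsWithStats(m.astype(np.uint8))
        for i in range(1,nl):
            if st[i,4]>4: 
                uv=c[i]+[u-14,v-14]; print(n,(u,v),uv,st[i,4],onz(uv,.045,*A[n][1:]),onz(uv,.025,*A[n][1:]))
for n in A: blobs(n)
E
```

```text
scene (397, 327) [396.9091 323.9091] 22 [0.5027 0.2476 0.045 ] [0.4947 0.2411 0.025 ]
scene (397, 327) [388.4444 330.7778] 9 [0.5277 0.2517 0.045 ] [0.5203 0.2452 0.025 ]
scene (441, 346) [441.8182 343.7727] 22 [0.4464 0.3308 0.045 ] [0.4372 0.326  0.025 ]
scene (389, 381) [390.2414 377.2414] 29 [0.5816 0.3355 0.045 ] [0.5753 0.3307 0.025 ]
scene (389, 381) [381.3333 383.8333] 6 [0.6046 0.3376 0.045 ] [0.5988 0.3329 0.025 ]
```

View pics/crop1.png

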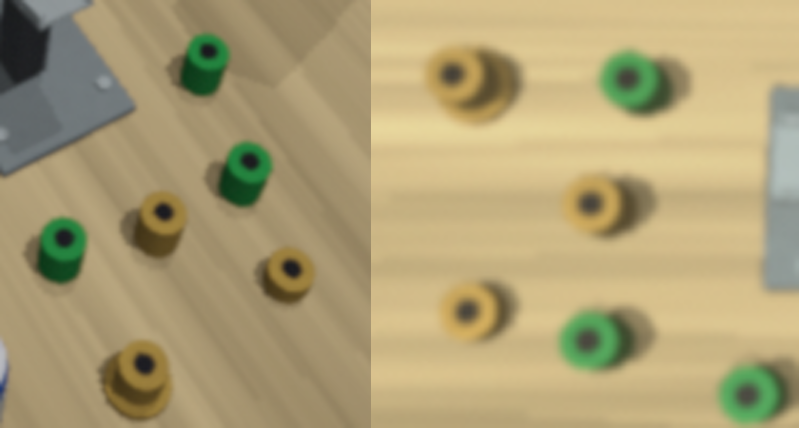

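View pics/chute1.png

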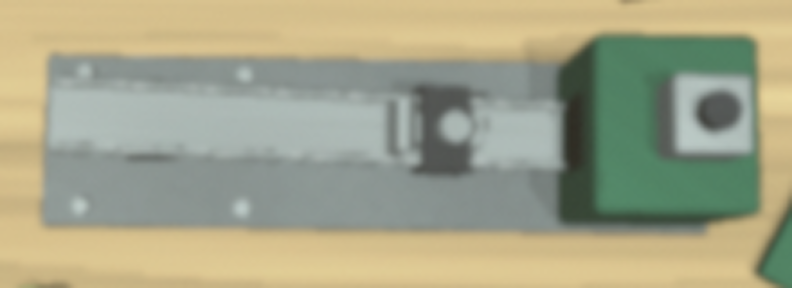

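The crop confirms it: (397,327) is tall and has no flange (slug), (441,346) is short, (389,381) is flanged. In the chute crop the upper end lies left, at top-image pixel about (243,197). The shoe face is near (338,200), the saddle near (354,200) and the machine is at the right.

```bash
python3 - <<'E'
from h import *; import pickle
np.set_printoptions(precision=4,suppress=True)
A=pickle.load(open("a.pkl","rb"));C=A["top"][1:]
f=lambda x,y:(x/3.6+230-.36,y/3.6+165-.36)
for z,pts in((.165,[(48,82),(48,150)]),(.084,[(565,100),(565,168)]),(.14,[(390,95),(390,155)])):
    print(z,[onz(f(*p),z,*C) for p in pts])
for p in[(50,55),(43,225),(705,233)]: print("plate",onz(f(*p),.012,*C))
# slug dot by two-view
k=799/840
s=4.5*.951
uvT=np.array((150+(590-371)/4.28-.4,160+203/4.28-.4));print(uvT,onz(uvT,.045,*C))
s=env.get_state();M=Ro.from_rotvec(s["orientation"]).as_matrix();print(M)
d=env.get_image("wrist");print(np.array(d["hand_eye"]),d["fov_y"])
E
```

```text
0.165 [array([0.5383, 0.1209, 0.165 ]), array([0.494 , 0.1196, 0.165 ])]
0.084 [array([ 0.5402, -0.2296,  0.084 ]), array([ 0.4918, -0.2288,  0.084 ])]
0.14 [array([ 0.5349, -0.1023,  0.14  ]), array([ 0.4947, -0.1023,  0.14  ])]
plate [0.582 0.148 0.012]
plate [0.4535 0.1494 0.012 ]
plate [ 0.45   -0.3464  0.012 ]
[200.7682 207.0299] [0.5038 0.2512 0.045 ]
[[-0.0005  0.3847 -0.9231]
 [ 0.0018 -0.9231 -0.3847]
 [-1.     -0.0018 -0.0002]]
[[-0.0002 -0.3162  0.9487 -0.0683]
 [ 1.      0.0004  0.0003 -0.0011]
 [-0.0004  0.9487  0.3162 -0.0803]
 [ 0.      0.      0.      1.    ]] 68.16887227557582
```

Request:
move_arm(
  series=[
    [[16.5,37.5,2.5,0,0,-0.05],[33,75,5,0,0,-0.1],[49.5,112.5,7.5,0,0,-0.15],[66,150,10,0,0,-0.2],[82.5,187.5,12.5,0,0,-0.25],[99,225,15,0,0,-0.3],[115.5,262.5,17.5,0,0,-0.35],[132,300,20,0,0,-0.4]],
  ],
  hand=64,
)

```text
t: 0.82
position: [0.3725, -0.2749, 0.3237]
orientation: [-2.217, 0.009, 2.217]
force: [0.4, 0.0, -0.1]
gripper_width: 0.746
```

Request:
move_arm(
  series=[
    [[18,37,2.5,0,0,0],[36,74,5,0,0,0],[54,111,7.5,0,0,0],[72,148,10,0,0,0],[90,185,12.5,0,0,0],[108,222,15,0,0,0],[126,259,17.5,0,0,0],[144,296,20,0,0,0]],
  ],
)

```text
t: 1.48
position: [0.5167, 0.0213, 0.3439]
orientation: [-2.219, 0.006, 2.219]
force: [0.9, -0.5, -0.3]
gripper_width: 0.75
```

Request:
move_arm(
  series=[
    [[0,20,0,0,0,0],[0,40,0,0,0,0],[0,40,0,0,0,0],[0,40,0,0,0,0],[0,40,0,0,0,0],[0,40,0,0,0,0],[0,40,0,0,0,0],[0,40,0,0,0,0]],
  ],
)

```text
t: 2.15
position: [0.5164, 0.0582, 0.3439]
orientation: [-2.218, 0.008, 2.218]
force: [-0.4, -0.5, -0.5]
gripper_width: 0.751
```

```bash
python3 - <<'E'
from h import *; import pickle
np.set_printoptions(precision=4,suppress=True)
s=env.get_state();print(s["t"],s["position"],s["orientation"],s["force"],s["gripper_width"])
w=cam("wrist");pickle.dump(w,open("w.pkl","wb"));save("w1.png",w[0],None,1.25)
print(proj([.503,.249,.045],*w[1:]),proj([.516,.12,.155],*w[1:]))
E
```

```text
2.15 [0.5164 0.0582 0.3439] [-2.2182  0.0076  2.218 ] [-0.4134 -0.5396 -0.4633] 0.7509672803579729
[168.6229 176.6005] [250.1365 192.0079]
```

View pics/w1.png

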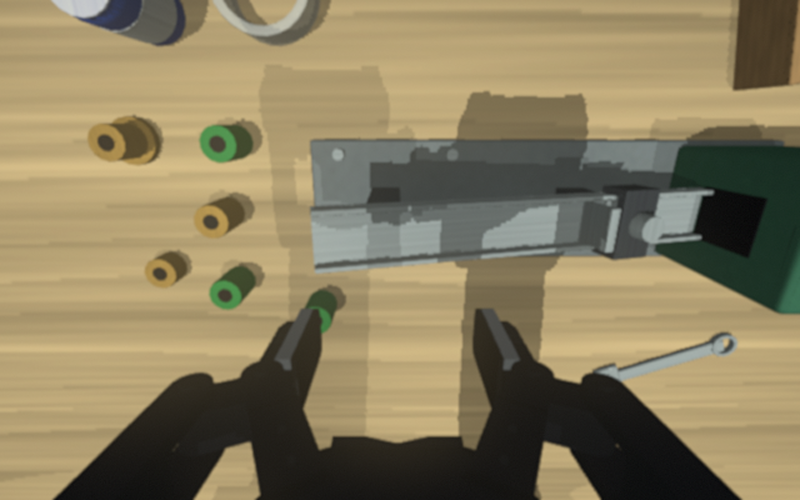

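The wrist view shows the slug dot at (168,177), as predicted. The channel's upper end is near (250,191) and the shoe near (487,180). I enlarge the channel to get its walls.

```bash
python3 - <<'E'
from h import *; import pickle
w=pickle.load(open("w.pkl","rb"))
a=cv2.resize(w[0][150:220,240:400],None,fx=5,fy=4,interpolation=cv2.INTER_CUBIC)
b=cv2.resize(w[0][135:215,400:560],None,fx=5,fy=4,interpolation=cv2.INTER_CUBIC)
save("cr2.png",np.vstack([a,b]))
E
```

```text
(no output)
```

View pics/cr2.png

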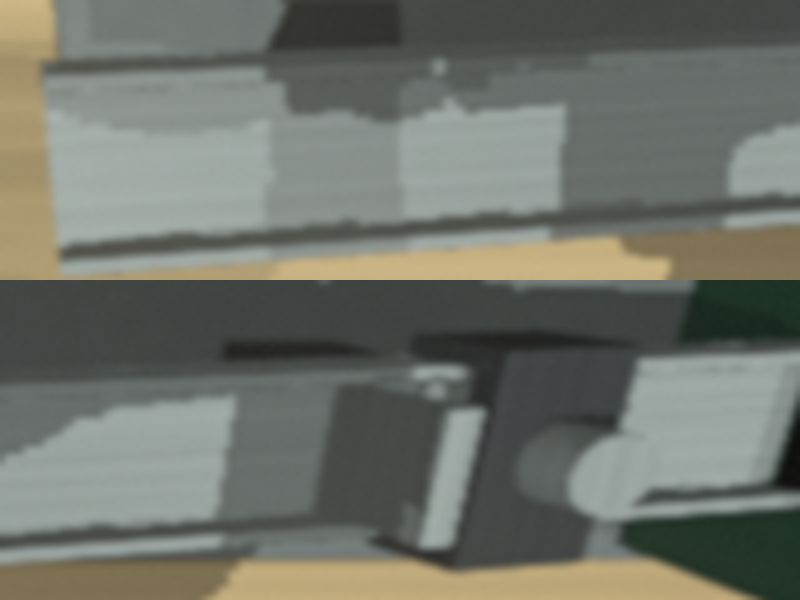

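```bash
python3 - <<'E'
from h import *; import pickle
np.set_printoptions(precision=4,suppress=True)
w=pickle.load(open("w.pkl","rb"))[1:]
y0=.121;T=np.tan(np.radians(14))
def onp(uv,h):
    o,d=ray(uv,*w); # z = .155+h/cos - T*(y0-y)
    n=np.array([0,-T,1]);c=.155+h/np.cos(np.radians(14))-T*y0
    return o+d*(c-n@o)/(n@d)
U=lambda x,y:(x/5+240-.4,y/4+150-.4)
L=lambda x,y:(x/5+400-.4,(y-280)/4+135-.4)
for n,p,h in [("-x outer end",U(60,273),.01),("-x outer mid",U(780,226),.01),("-x out low",L(250,548),.01),
 ("-x inner top end",U(60,257),.01),("-x inner top mid",U(780,208),.01),
 ("+x outer end",U(47,73),.01),("+x outer mid",U(780,50),.01),("+x outer low",L(400,364),.01),
 ("floor end -x",U(59,245),0),("floor end +x",U(46,110),0),
 ("shoe bottom -x",L(318,514),0),("shoe top -x",L(425,547),.034),("shoe top +x",L(465,372),.034),("shoe face top -x",L(410,545),.034),("face top +x",L(443,403),.034)]:
    print(n,onp(p,h))
uv=(210/1.25,221/1.25);print(onz(uv,.045,*w))
E
```

```text
-x outer end [0.4945 0.1183 0.1646]
-x outer mid [ 0.4922 -0.0207  0.13  ]
-x out low [ 0.4913 -0.0822  0.1146]
-x inner top end [0.4984 0.118  0.1646]
-x inner top mid [ 0.4971 -0.0203  0.1301]
+x outer end [0.5406 0.117  0.1643]
+x outer mid [ 0.5378 -0.017   0.1309]
+x outer low [ 0.5393 -0.1098  0.1078]
floor end -x [0.4975 0.1203 0.1548]
floor end +x [0.53   0.1202 0.1548]
shoe bottom -x [ 0.4957 -0.1034  0.0991]
shoe top -x [ 0.4977 -0.1087  0.1328]
shoe top +x [ 0.5419 -0.1087  0.1328]
shoe face top -x [ 0.4986 -0.1051  0.1337]
face top +x [ 0.5346 -0.1053  0.1336]
[0.5027 0.2498 0.045 ]
```

Request:
move_arm(
  series=[
    [[-4,38,0,0,0,0],[-8,76,0,0,0,0],[-11,114,-10,0,0,0],[-13.5,152,-25,0,0,0],[-13.5,180,-55,0,0,0],[-13.5,191,-90,0,0,0],[-13.5,191,-130,0,0,0],[-13.5,191,-168,0,0,0]],
  ],
)

```text
t: 2.87
position: [0.5029, 0.2509, 0.1747]
orientation: [-2.221, 0.004, 2.218]
force: [-0.1, -1.2, -1.1]
gripper_width: 0.752
```

Request:
move_arm(
  series=[
    [[0,0,-30,0,0,0],[0,0,-60,0,0,0],[0,0,-80,0,0,0],[0,0,-90,0,0,0],[0,0,-96,0,0,0],[0,0,-96,0,0,0],[0,0,-96,0,0,0],[0,0,-96,0,0,0]],
  ],
)

```text
t: 3.53
position: [0.5042, 0.2505, 0.0819]
orientation: [-2.222, 0.005, 2.214]
force: [0.3, 0.4, -0.2]
gripper_width: 0.75
```

Request:
move_arm(
  series=[
    [[0,0,0,0,0,0],[0,0,0,0,0,0],[0,0,0,0,0,0],[0,0,0,0,0,0],[0,0,0,0,0,0],[0,0,0,0,0,0],[0,0,0,0,0,0],[0,0,0,0,0,0]],
  ],
  hand=30,
  grip_force=40,
)

```text
t: 4.2
position: [0.5037, 0.2503, 0.0813]
orientation: [-2.221, 0.005, 2.217]
force: [0.2, -1.6, 7.0]
gripper_width: 0.409
```

```bash
python3 - <<'E'
from h import *
np.set_printoptions(precision=4,suppress=True)
P=[]
s=env.get_state();print(s["t"],s["position"],s["orientation"],s["force"],s["gripper_width"]*85.4)
w=cam("wrist");save("w2.png",w[0],(160,60,480,300),2);print(env.get_state()["position"])
print(proj([.5027,.2498,.045],*w[1:]))
E
```

```text
4.2 [0.5037 0.2503 0.0813] [-2.2208  0.0052  2.2165] [ 0.1974 -1.6145  6.997 ] 34.90452664187143
[0.5037 0.2503 0.0813]
[320.0882 300.8371]
```

View pics/w2.png

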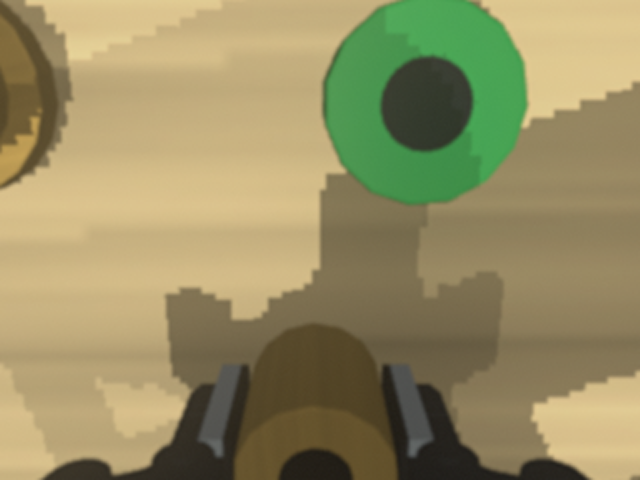

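Picture 7 shows the slug square between the pads with its dot at about (318,297), gripped at 34.9 mm opening. Now I lift it and carry it over the chute with the 14° tilt.

Request:
move_arm(
  series=[
    [[0,0,30,0,0,0],[0,0,70,0,0,0],[0,0,110,0,0,0],[0,-8,150,0,0,0],[3,-35,180,0.04,0,0],[6,-72,190,0.08,0,0],[9,-112,190,0.12,0,0],[12,-150,190,0.16,0,0]],
  ],
)

```text
t: 4.92
position: [0.5146, 0.0989, 0.2708]
orientation: [-2.138, -0.169, 2.134]
force: [0.6, -0.3, -5.0]
gripper_width: 0.407
```

Request:
move_arm(
  series=[
    [[1,-35,0,0.04,0,0],[1.8,-65,-6,0.0843,0,0],[1.8,-80,-12,0.0843,0,0],[1.8,-87.7,-18,0.0843,0,0],[1.8,-87.7,-18,0.0843,0,0],[1.8,-87.7,-18,0.0843,0,0],[1.8,-87.7,-18,0.0843,0,0],[1.8,-87.7,-18,0.0843,0,0]],
  ],
)

```text
t: 5.58
position: [0.5168, 0.0137, 0.2522]
orientation: [-2.09, -0.254, 2.091]
force: [0.9, 0.5, -3.9]
gripper_width: 0.413
```

```bash
python3 - <<'E'
from h import *
import pickle
np.set_printoptions(precision=4,suppress=True)
s=env.get_state();print(s["t"],s["position"],s["orientation"],s["force"],s["gripper_width"]*85.4)
print(Ro.from_rotvec(s["orientation"]).as_matrix())
w=cam("wrist");pickle.dump(w,open("w3.pkl","wb"));save("w3.png",w[0],(120,100,520,400),2)
for p in([.5172,.1195,.155],[.5172,.042,.1356]):print(proj(p,*w[1:]))
E
```

```text
5.5833 [0.5168 0.0137 0.2522] [-2.0898 -0.2536  2.0906] [ 0.8676  0.5162 -3.8968] 35.25095638604528
[[-0.     -0.0031 -1.    ]
 [ 0.242  -0.9703  0.003 ]
 [-0.9703 -0.242   0.0008]]
[202.7194 220.636 ]
[318.7012 220.2774]
```

View pics/w3.png

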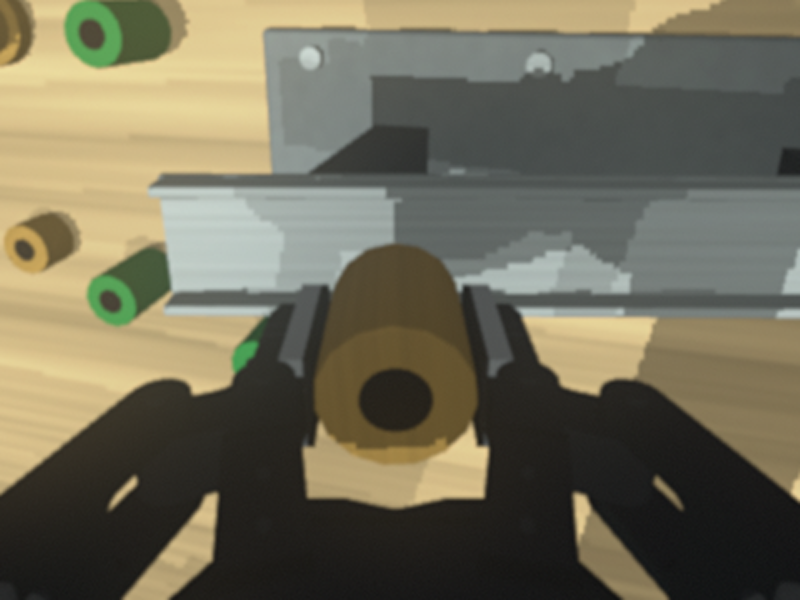

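```bash
python3 - <<'E'
from h import *; import pickle
np.set_printoptions(precision=4,suppress=True,linewidth=200)
im,K,R,t=pickle.load(open("w3.pkl","rb"));g=cv2.cvtColor(im,cv2.COLOR_RGB2GRAY)
for c0,c1 in((210,250),(385,415),(455,500)):
    p=g[180:265,c0:c1].mean(1);print(c0,[(180+i,int(v)) for i,v in enumerate(p) if i<26 or i>60])
T=np.tan(np.radians(14));y0=.1195
def onp(uv,h):
    o,d=ray(uv,K,R,t);n=np.array([0,-T,1]);c=.155+h/np.cos(np.radians(14))-T*y0
    return o+d*(c-n@o)/(n@d)
m=(g[285:315,295:342]<45).astype(np.uint8)
nl,l,st,ce=cv2.connectedComponentsWithStats(m);print(st,ce)
s=env.get_state()["position"]
for v in(187,191,192,194,197,198,249,250,252,253,254,257,258,259):print(v,onp((400,v),.01)[0],onp((230,v),.01)[0])
# dot: plane along tool at TCP - (.0813-.045)=36.3mm ahead
n=np.array([0,-.242,.970]);P=s-n*.0363
for v in(298,299,300,301):
  o,d=ray((318,v),K,R,t);print(v,(o+d*(n@(P-o))/(n@d))-P)
E
```

```text
210 [(180, 188), (181, 190), (182, 191), (183, 193), (184, 195), (185, 190), (186, 164), (187, 125), (188, 105), (189, 101), (190, 99), (191, 99), (192, 108), (193, 139), (194, 175), (195, 193), (196, 192), (197, 186), (198, 182), (199, 184), (200, 192), (201, 197), (202, 199), (203, 200), (204, 201), (205, 202), (241, 196), (242, 196), (243, 192), (244, 173), (245, 141), (246, 111), (247, 96), (248, 93), (249, 95), (250, 94), (251, 97), (252, 120), (253, 158), (254, 189), (255, 199), (256, 194), (257, 185), (258, 179), (259, 177), (260, 176), (261, 175), (262, 173), (263, 170), (264, 169)]
385 [(180, 76), (181, 76), (182, 76), (183, 76), (184, 76), (185, 76), (186, 77), (187, 80), (188, 86), (189, 87), (190, 84), (191, 82), (192, 82), (193, 85), (194, 93), (195, 100), (196, 102), (197, 101), (198, 98), (199, 98), (200, 100), (201, 102), (202, 102), (203, 101), (204, 100), (205, 101), (241, 172), (242, 171), (243, 168), (244, 160), (245, 143), (246, 117), (247, 95), (248, 85), (249, 84), (250, 84), (251, 83), (252, 90), (253, 117), (254, 153), (255, 174), (256, 175), (257, 173), (258
[... 742 characters left out ...]
6069]]
187 0.5439173014517409 0.544226824553054
191 0.5412875323580442 0.5415990796293797
192 0.5406264055481236 0.5409384625926587
194 0.5392996957154987 0.5396127768269294
197 0.5372984150898178 0.537613043697658
198 0.5366283103968061 0.5369434579012591
249 0.5003251047548707 0.5006689156288481
250 0.4995689033931487 0.4999133228528151
252 0.4980510483702073 0.4983966908084956
253 0.49728938158931835 0.49763563843793174
254 0.4965258798296918 0.49687275304765127
257 0.4942242981264672 0.4945730322950658
258 0.49345338973886 0.49380274820161996
259 0.49268061285420595 0.4930305976147716
298 [ 0.0005 -0.     -0.    ]
299 [-0. -0. -0.]
300 [-0.0005 -0.     -0.    ]
301 [-0.001 -0.    -0.   ]
```

Request:
move_arm(
  series=[
    [[0.5,2.4,-9.7,0,0,0],[0.5,4.4,-17.5,0,0,0],[0.5,5.8,-23.3,0,0,0],[0.5,7,-28.1,0,0,0],[0.5,7.7,-31,0,0,0],[0.5,8.2,-33,0,0,0],[0.5,8.6,-34.4,0,0,0],[0.5,8.6,-34.4,0,0,0]],
  ],
)

```text
t: 6.3
position: [0.5171, 0.021, 0.2173]
orientation: [-2.088, -0.251, 2.09]
force: [-0.4, 0.3, -2.8]
gripper_width: 0.409
```

Request:
move_arm(
  series=[
    [[0,0.1,-0.5,0,0,0],[0,0.25,-1,0,0,0],[0,0.4,-1.5,0,0,0],[0,0.5,-2,0,0,0],[0,0.6,-2.5,0,0,0],[0,0.6,-2.5,0,0,0],[0,0.6,-2.5,0,0,0],[0,0.6,-2.5,0,0,0]],
  ],
)

```text
t: 6.97
position: [0.5172, 0.0216, 0.215]
orientation: [-2.089, -0.251, 2.09]
force: [0.5, 0.3, -3.6]
gripper_width: 0.413
```

Request:
move_arm(
  series=[
    [[0,0.1,-0.3,0,0,0],[0,0.1,-0.6,0,0,0],[0,0.2,-0.9,0,0,0],[0,0.2,-1,0,0,0],[0,0.2,-1,0,0,0],[0,0.2,-1,0,0,0],[0,0.2,-1,0,0,0],[0,0.2,-1,0,0,0]],
  ],
)

```text
t: 7.63
position: [0.5173, 0.0217, 0.2143]
orientation: [-2.089, -0.251, 2.09]
force: [-0.8, -0.2, -0.5]
gripper_width: 0.407
```

Request:
move_arm(
  series=[
    [[0,0.1,-0.4,0,0,0],[0,0.1,-0.4,0,0,0],[0,0.1,-0.4,0,0,0],[0,0.1,-0.4,0,0,0],[0,0.1,-0.4,0,0,0],[0,0.1,-0.4,0,0,0],[0,0.1,-0.4,0,0,0],[0,0.1,-0.4,0,0,0]],
  ],
)

```text
t: 8.3
position: [0.5174, 0.0218, 0.2142]
orientation: [-2.089, -0.251, 2.09]
force: [-3.1, -3.1, 5.0]
gripper_width: 0.414
```

Request:
move_arm(
  series=[
    [[0,0,0,0,0,0],[0,0,0,0,0,0],[0,0,0,0,0,0],[0,0,0,0,0,0],[0,0,0,0,0,0],[0,0,0,0,0,0],[0,0,0,0,0,0],[0,0,0,0,0,0]],
  ],
  hand=60,
)

```text
t: 8.97
position: [0.5172, 0.0219, 0.2136]
orientation: [-2.089, -0.251, 2.09]
force: [0.5, -0.3, 0.3]
gripper_width: 0.704
```

Request:
move_arm(
  series=[
    [[0,-2,8,0,0,0],[0,-6,24,0,0,0],[0,-11,44,0,0,0],[0,-17,68,0,0,0],[0,-17,68,0,0,0],[0,-17,68,0,0,0],[0,-17,68,0,0,0],[0,-17,68,0,0,0]],
  ],
)

```text
t: 9.63
position: [0.5166, 0.0051, 0.2804]
orientation: [-2.086, -0.251, 2.092]
force: [0.2, -0.3, -1.1]
gripper_width: 0.701
```

```bash
python3 - <<'E'
from h import *
import pickle
np.set_printoptions(precision=4,suppress=True)
s=env.get_state();print(s["t"],s["position"],s["force"],s["gripper_width"]*85.4)
w=cam("wrist");pickle.dump(w,open("w4.pkl","wb"));save("w4.png",w[0],(120,100,520,400),2)
top=np.array([.5168,.042,.1356])+.045*np.array([0,-.242,.97]);print(proj(top,*w[1:]))
E
```

```text
9.6333 [0.5166 0.0051 0.2804] [ 0.1517 -0.3066 -1.1057] 59.89641767842245
[316.4356 229.8714]
```

View pics/w4.png

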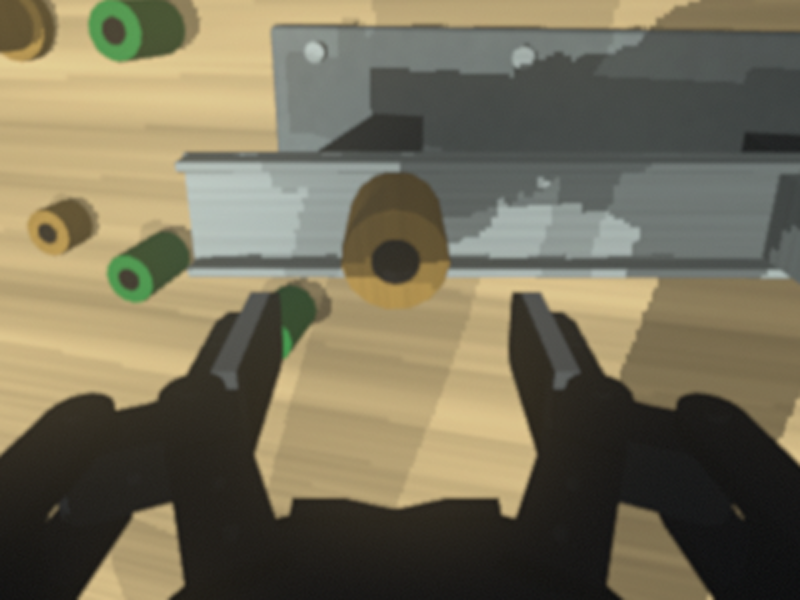

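Released. The dot is at (318,231), within 2 px of the prediction, and the slug stands between the walls about 81 mm from the upper end. Now I close the fingers and bring them down behind it, with the tips leading so that they push low.

Request:
move_arm(
  series=[
    [[0,12,6,-0.05,0,0],[0,25,8,-0.1,0,0],[0,38,8,-0.15,0,0],[0,50,8,-0.2,0,0],[0.3,62,6,-0.25,0,0],[0.3,72,4,-0.3,0,0],[0.3,79,0,-0.344,0,0],[0.3,79,0,-0.344,0,0]],
  ],
  hand=0,
  grip_force=60,
)

```text
t: 10.35
position: [0.5165, 0.0858, 0.2794]
orientation: [2.167, -0.111, -2.174]
force: [0.7, -0.1, 0.2]
gripper_width: 0.001
```

Request:
move_arm(
  series=[
    [[0,0,-15,0,0,0],[0,0,-30,0,0,0],[0,0,-40,0,0,0],[0,0,-46,0,0,0],[0,0,-50,0,0,0],[0,0,-52,0,0,0],[0,0,-53,0,0,0],[0,0,-53,0,0,0]],
  ],
)

```text
t: 11.02
position: [0.5177, 0.0838, 0.229]
orientation: [2.174, -0.114, -2.172]
force: [0.1, -0.9, -0.1]
gripper_width: -0.001
```

```bash
python3 - <<'E'
from h import *
import pickle
np.set_printoptions(precision=4,suppress=True)
s=env.get_state();print(s["t"],s["position"],s["orientation"],s["force"],s["gripper_width"]*85.4)
w=cam("wrist");save("w5.png",w[0],(120,100,520,400),2)
E
```

```text
11.0167 [0.5177 0.0838 0.229 ] [ 2.1739 -0.1141 -2.1719] [ 0.0895 -0.9275 -0.1332] -0.12713321893724083
```

View pics/w5.png

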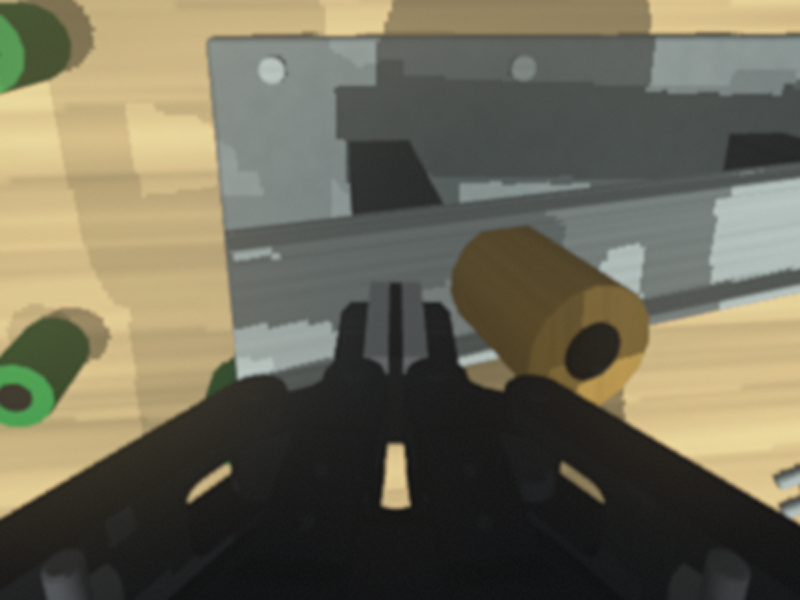

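The slug leans only in perspective and stands behind the fingers. The knuckles bulge out at about 35 mm above the tips, so I add some tilt to make sure only the tips touch.

Request:
move_arm(
  series=[
    [[0,4,1,-0.04,0,0],[0,8,0,-0.08,0,0],[-0.5,11,-1,-0.12,0,0],[-0.5,11,-2,-0.12,0,0],[-0.5,11,-2,-0.12,0,0],[-0.5,11,-2,-0.12,0,0],[-0.5,11,-2,-0.12,0,0],[-0.5,11,-2,-0.12,0,0]],
  ],
)

```text
t: 11.73
position: [0.5171, 0.0945, 0.2269]
orientation: [2.109, -0.238, -2.107]
force: [0.0, 0.2, 0.5]
gripper_width: 0.002
```

Request:
move_arm(
  series=[
    [[0,-4.9,-1.2,0,0,0],[-0.1,-9.7,-2.4,0,0,0],[-0.1,-14.6,-3.6,0,0,0],[-0.2,-19.4,-4.8,0,0,0],[-0.2,-24.3,-6,0,0,0],[-0.2,-29.1,-7.3,0,0,0],[-0.3,-34,-8.5,0,0,0],[-0.3,-38.8,-9.7,0,0,0]],
  ],
)

```text
t: 12.4
position: [0.5167, 0.0555, 0.2168]
orientation: [2.108, -0.238, -2.107]
force: [-0.5, 1.3, -0.1]
gripper_width: 0.0
```

```bash
python3 - <<'E'
from h import *
np.set_printoptions(precision=4,suppress=True)
s=env.get_state();print(s["t"],s["position"],s["orientation"],s["force"])
w=cam("wrist");save("w6.png",w[0],(120,100,520,400),2)
E
```

```text
12.4 [0.5167 0.0555 0.2168] [ 2.1084 -0.2381 -2.107 ] [-0.4548  1.3124 -0.059 ]
```

View pics/w6.png

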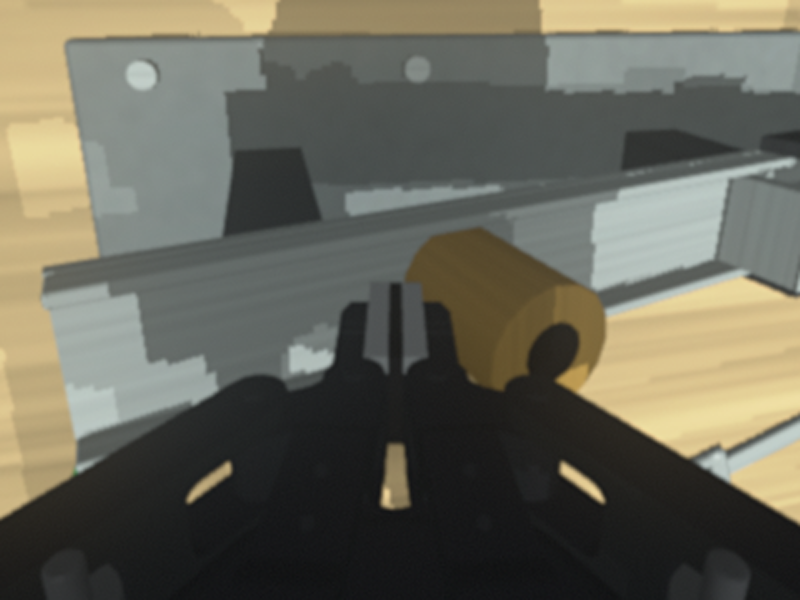

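The slug is being pushed, standing upright, with the dot at (397,274) and the shoe at (485,210).

Request:
move_arm(
  series=[
    [[0,-4.9,-1.2,0,0,0],[-0.1,-9.7,-2.4,0,0,0],[-0.1,-14.6,-3.6,0,0,0],[-0.2,-19.4,-4.8,0,0,0],[-0.2,-24.3,-6,0,0,0],[-0.2,-29.1,-7.3,0,0,0],[-0.3,-34,-8.5,0,0,0],[-0.3,-38.8,-9.7,0,0,0]],
  ],
)

```text
t: 13.12
position: [0.5164, 0.0168, 0.2071]
orientation: [2.108, -0.238, -2.107]
force: [-0.6, 1.0, 0.2]
gripper_width: -0.002
```

Request:
move_arm(
  series=[
    [[0,-4.9,-1.2,0,0,0],[-0.1,-9.7,-2.4,0,0,0],[-0.1,-14.6,-3.6,0,0,0],[-0.2,-19.4,-4.8,0,0,0],[-0.2,-24.3,-6,0,0,0],[-0.2,-29.1,-7.3,0,0,0],[-0.3,-34,-8.5,0,0,0],[-0.3,-38.8,-9.7,0,0,0]],
  ],
)

```text
t: 13.78
position: [0.5161, -0.022, 0.1974]
orientation: [2.108, -0.238, -2.107]
force: [0.4, 0.3, 0.9]
gripper_width: 0.004
```

```bash
python3 - <<'E'
from h import *
np.set_printoptions(precision=4,suppress=True)
s=env.get_state();print(s["t"],s["position"],s["orientation"],s["force"])
w=cam("wrist");save("w7.png",w[0],(120,100,520,400),2)
E
```

```text
13.7833 [ 0.5161 -0.022   0.1974] [ 2.1083 -0.2379 -2.1069] [0.3908 0.2575 0.8935]
```

View pics/w7.png

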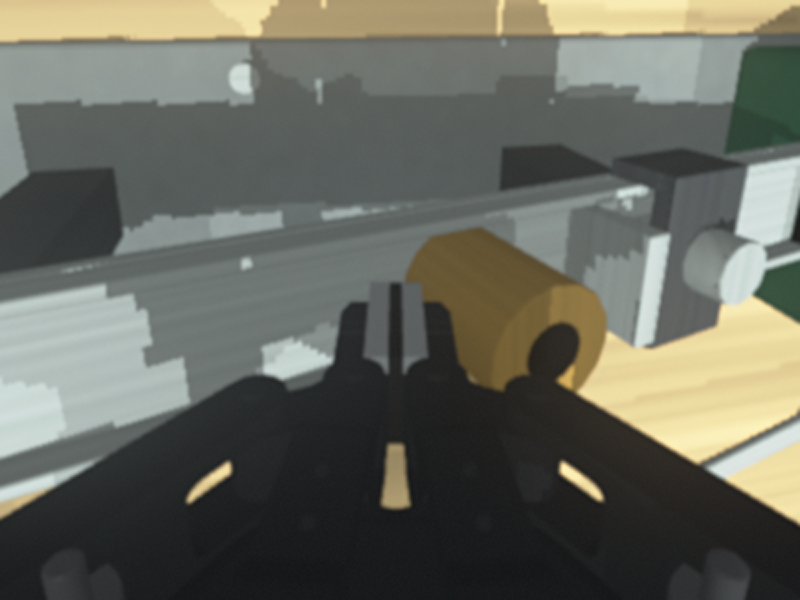

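The slug stands upright about 20 mm short of the shoe, at crop x 600 against a face at about 575–640. I've viewed 12 pictures, so from here on I work from numbers. I estimate the shoe-to-saddle gap from this picture, then close in slowly.

```bash
python3 - <<'E'
from h import *
np.set_printoptions(precision=4,suppress=True,linewidth=200)
im,K,R,t=cam("wrist");g=cv2.cvtColor(im,cv2.COLOR_RGB2GRAY)
for r in(195,200,205,225,235,245):
    print(r,[(400+i,int(v)) for i,v in enumerate(g[r-1:r+2,400:500].mean(0)) if i>20])
T=np.tan(np.radians(14));y0=.1195
n=np.array([0,-.242,.970])
def s_at(uv,h):
    o,d=ray(uv,K,R,t);P=np.array([0,y0,.155])+h*n
    X=o+d*(n@(P-o))/(n@d);return X, (X-[0,y0,.155])@np.array([0,-.970,-.242])
for r in(205,225,235,245):
  for c in(440,446,450,454,458,462): print(r,c,s_at((c,r),.034)[1],s_at((c,r),.038)[1])
E
```

```text
195 [(421, 116), (422, 119), (423, 121), (424, 123), (425, 126), (426, 129), (427, 131), (428, 134), (429, 139), (430, 163), (431, 193), (432, 208), (433, 211), (434, 211), (435, 208), (436, 208), (437, 211), (438, 216), (439, 211), (440, 196), (441, 184), (442, 164), (443, 131), (444, 110), (445, 103), (446, 89), (447, 75), (448, 71), (449, 74), (450, 74), (451, 73), (452, 72), (453, 70), (454, 66), (455, 68), (456, 84), (457, 96), (458, 99), (459, 97), (460, 97), (461, 95), (462, 94), (463, 94), (464, 94), (465, 95), (466, 96), (467, 96), (468, 95), (469, 95), (470, 93), (471, 93), (472, 94), (473, 94), (474, 95), (475, 95), (476, 93), (477, 92), (478, 92), (479, 92), (480, 94), (481, 95), (482, 96), (483, 95), (484, 95), (485, 95), (486, 95), (487, 95), (488, 94), (489, 99), (490, 128), (491, 176), (492, 211), (493, 219), (494, 219), (495, 218), (496, 218), (497, 219), (498, 219), (499, 219)]
200 [(421, 124), (422, 124), (423, 126), (424, 128), (425, 131), (426, 137), (427, 135), (428, 126), (429, 125), (430, 144), (431, 169), (432, 180), (433, 182), (434, 171), (435, 143), (436, 
[... 4893 characters left out ...]
54 0.2333914773555219 0.22803323071787385
225 458 0.236789880242588 0.23129870354151236
225 462 0.24025679784138423 0.23463001109299475
235 440 0.2231047669323621 0.21814888961773235
235 446 0.22797850712312492 0.2228319912602661
235 450 0.2313083807098898 0.22603161533812802
235 454 0.2347050932353457 0.22929546391941394
235 458 0.2381706775400388 0.23262549032919408
235 462 0.241707249744602 0.2360237279150874
245 440 0.22423500934370155 0.21923492208680748
245 446 0.22920182926524613 0.22400746260442464
245 450 0.2325965954671948 0.2272694409935261
245 454 0.23606058939860544 0.23059793923819294
245 458 0.23959595046182297 0.23399501305708112
245 462 0.24320490713106327 0.2374628037566315
```

Request:
move_arm(
  series=[
    [[0,-1.9,-0.5,0,0,0],[0,-3.9,-1,0,0,0],[0,-5.8,-1.5,0,0,0],[-0.1,-7.8,-1.9,0,0,0],[-0.1,-9.7,-2.4,0,0,0],[-0.1,-11.6,-2.9,0,0,0],[-0.1,-13.6,-3.4,0,0,0],[-0.1,-15.5,-3.9,0,0,0]],
  ],
)

```text
t: 14.55
position: [0.516, -0.0372, 0.1936]
orientation: [2.108, -0.238, -2.107]
force: [0.2, -0.0, 0.5]
gripper_width: -0.001
```

Request:
move_arm(
  series=[
    [[0,-0.2,-0.05,0,0,0],[0,-0.4,-0.1,0,0,0],[0,-0.6,-0.15,0,0,0],[0,-0.8,-0.2,0,0,0],[0,-0.8,-0.2,0,0,0],[0,-0.8,-0.2,0,0,0],[0,-0.8,-0.2,0,0,0],[0,-0.8,-0.2,0,0,0]],
  ],
)

```text
t: 15.22
position: [0.516, -0.0378, 0.1934]
orientation: [2.108, -0.238, -2.107]
force: [1.3, 0.1, 0.2]
gripper_width: -0.001
```

Request:
move_arm(
  series=[
    [[0,-0.12,-0.03,0,0,0],[0,-0.25,-0.06,0,0,0],[0,-0.37,-0.1,0,0,0],[0,-0.5,-0.13,0,0,0],[0,-0.62,-0.16,0,0,0],[0,-0.75,-0.19,0,0,0],[0,-0.87,-0.22,0,0,0],[0,-1,-0.25,0,0,0]],
  ],
)

```text
t: 15.88
position: [0.516, -0.0388, 0.1931]
orientation: [2.108, -0.238, -2.107]
force: [-0.5, 1.1, 0.5]
gripper_width: -0.001
```

Request:
move_arm(
  series=[
    [[0,-0.12,-0.03,0,0,0],[0,-0.25,-0.06,0,0,0],[0,-0.37,-0.1,0,0,0],[0,-0.5,-0.13,0,0,0],[0,-0.62,-0.16,0,0,0],[0,-0.75,-0.19,0,0,0],[0,-0.87,-0.22,0,0,0],[0,-1,-0.25,0,0,0]],
  ],
)

```text
t: 16.55
position: [0.516, -0.0398, 0.1929]
orientation: [2.108, -0.238, -2.107]
force: [-0.3, 0.6, 0.9]
gripper_width: -0.001
```

Request:
move_arm(
  series=[
    [[0,-0.12,-0.03,0,0,0],[0,-0.25,-0.06,0,0,0],[0,-0.37,-0.1,0,0,0],[0,-0.5,-0.13,0,0,0],[0,-0.62,-0.16,0,0,0],[0,-0.75,-0.19,0,0,0],[0,-0.87,-0.22,0,0,0],[0,-1,-0.25,0,0,0]],
  ],
)

```text
t: 17.22
position: [0.516, -0.0408, 0.1926]
orientation: [2.108, -0.238, -2.107]
force: [-0.3, 0.1, 0.5]
gripper_width: 0.0
```

Request:
move_arm(
  series=[
    [[0,-0.15,-0.04,0,0,0],[0,-0.3,-0.08,0,0,0],[0,-0.45,-0.11,0,0,0],[0,-0.6,-0.15,0,0,0],[0,-0.75,-0.19,0,0,0],[0,-0.9,-0.23,0,0,0],[0,-1.05,-0.26,0,0,0],[0,-1.2,-0.3,0,0,0]],
  ],
)

```text
t: 17.88
position: [0.516, -0.042, 0.1924]
orientation: [2.108, -0.238, -2.107]
force: [0.7, 0.5, 0.4]
gripper_width: -0.0
```

Request:
move_arm(
  series=[
    [[0,-0.15,-0.04,0,0,0],[0,-0.3,-0.08,0,0,0],[0,-0.45,-0.11,0,0,0],[0,-0.6,-0.15,0,0,0],[0,-0.75,-0.19,0,0,0],[0,-0.9,-0.23,0,0,0],[0,-1.05,-0.26,0,0,0],[0,-1.2,-0.3,0,0,0]],
  ],
)

```text
t: 18.55
position: [0.516, -0.0432, 0.1921]
orientation: [2.108, -0.238, -2.107]
force: [1.6, 2.1, 1.5]
gripper_width: 0.004
```

```bash
python3 - <<'E'
from h import *
np.set_printoptions(precision=4,suppress=True,linewidth=200)
print(env.get_state()["force"])
im,K,R,t=cam("wrist");g=cv2.cvtColor(im,cv2.COLOR_RGB2GRAY)
h=cv2.cvtColor(im,cv2.COLOR_RGB2HSV)
brass=(h[...,0]>10)&(h[...,0]<30)&(h[...,1]>90)
for r in(215,220,225,235):
    c=[x for x in np.where(brass[r,330:480])[0]+330]; print(r,"brass",c[:1],c[-1:],[(410+i,int(v)) for i,v in enumerate(g[r-1:r+2,410:465].mean(0))])
E
```

```text
[1.5512 2.0546 1.49  ]
215 brass [np.int64(355)] [np.int64(361)] [(410, 102), (411, 101), (412, 101), (413, 101), (414, 101), (415, 103), (416, 102), (417, 103), (418, 101), (419, 90), (420, 70), (421, 57), (422, 56), (423, 57), (424, 57), (425, 57), (426, 58), (427, 58), (428, 60), (429, 65), (430, 70), (431, 72), (432, 71), (433, 71), (434, 70), (435, 71), (436, 80), (437, 93), (438, 99), (439, 99), (440, 99), (441, 99), (442, 98), (443, 97), (444, 96), (445, 97), (446, 97), (447, 98), (448, 99), (449, 98), (450, 97), (451, 96), (452, 95), (453, 95), (454, 96), (455, 96), (456, 90), (457, 82), (458, 82), (459, 89), (460, 92), (461, 90), (462, 89), (463, 85), (464, 82)]
220 brass [np.int64(335)] [np.int64(370)] [(410, 99), (411, 99), (412, 100), (413, 101), (414, 101), (415, 101), (416, 101), (417, 101), (418, 97), (419, 89), (420, 77), (421, 68), (422, 66), (423, 61), (424, 59), (425, 57), (426, 57), (427, 59), (428, 63), (429, 68), (430, 71), (431, 71), (432, 73), (433, 81), (434, 92), (435, 95), (436, 97), (437, 98), (438, 98), (439, 98), (440, 99), (441, 98), (442, 98), (443, 97
[... 916 characters left out ...]
05)]
235 brass [np.int64(330)] [np.int64(396)] [(410, 104), (411, 104), (412, 105), (413, 109), (414, 123), (415, 139), (416, 148), (417, 151), (418, 152), (419, 151), (420, 149), (421, 148), (422, 146), (423, 143), (424, 132), (425, 105), (426, 90), (427, 96), (428, 100), (429, 100), (430, 100), (431, 99), (432, 99), (433, 98), (434, 98), (435, 98), (436, 100), (437, 108), (438, 125), (439, 137), (440, 141), (441, 142), (442, 142), (443, 141), (444, 141), (445, 139), (446, 139), (447, 139), (448, 139), (449, 140), (450, 141), (451, 140), (452, 139), (453, 138), (454, 135), (455, 131), (456, 125), (457, 120), (458, 122), (459, 135), (460, 158), (461, 186), (462, 207), (463, 217), (464, 220)]
```

```bash
cat > m.py <<'E'
from h import *
im,K,R,t=cam("wrist");n=np.array([0,-.242,.970])
def s_at(uv,h):
    o,d=ray(uv,K,R,t);P=np.array([0,.1195,.155])+h*n
    X=o+d*(n@(P-o))/(n@d);return round((X-[0,.1195,.155])@np.array([0,-.970,-.242]),4)
E
python3 - <<'E'
from m import *
print("shoe front",s_at((414.5,225),.034),s_at((414,235),.034),"back",s_at((426.3,225),.034),s_at((424.8,235),.034))
print("saddle",s_at((436.2,215),.038),s_at((433,220),.038),s_at((432.2,225),.038))
E
```

```text
shoe front 0.2243 0.2247 back 0.2328 0.2326
saddle 0.2345 0.2326 0.2325
```

Request:
move_arm(
  series=[
    [[0,-0.12,-0.03,0,0,0],[0,-0.25,-0.06,0,0,0],[0,-0.37,-0.1,0,0,0],[0,-0.5,-0.13,0,0,0],[0,-0.62,-0.16,0,0,0],[0,-0.75,-0.19,0,0,0],[0,-0.87,-0.22,0,0,0],[0,-1,-0.25,0,0,0]],
  ],
)

```text
t: 19.32
position: [0.516, -0.0442, 0.1918]
orientation: [2.108, -0.238, -2.107]
force: [0.4, 0.9, 0.3]
gripper_width: 0.0
```

Request:
move_arm(
  series=[
    [[0,-0.12,-0.03,0,0,0],[0,-0.25,-0.06,0,0,0],[0,-0.37,-0.1,0,0,0],[0,-0.5,-0.13,0,0,0],[0,-0.62,-0.16,0,0,0],[0,-0.75,-0.19,0,0,0],[0,-0.87,-0.22,0,0,0],[0,-1,-0.25,0,0,0]],
  ],
)

```text
t: 19.98
position: [0.516, -0.0452, 0.1916]
orientation: [2.108, -0.238, -2.107]
force: [-0.8, 1.3, 0.4]
gripper_width: -0.002
```

Request:
move_arm(
  series=[
    [[0,-0.12,-0.03,0,0,0],[0,-0.25,-0.06,0,0,0],[0,-0.37,-0.1,0,0,0],[0,-0.5,-0.13,0,0,0],[0,-0.62,-0.16,0,0,0],[0,-0.75,-0.19,0,0,0],[0,-0.87,-0.22,0,0,0],[0,-1,-0.25,0,0,0]],
  ],
)

```text
t: 20.65
position: [0.516, -0.0461, 0.1914]
orientation: [2.109, -0.238, -2.107]
force: [-0.6, 1.8, 0.7]
gripper_width: -0.0
```

Request:
move_arm(
  series=[
    [[0,-0.12,-0.03,0,0,0],[0,-0.25,-0.06,0,0,0],[0,-0.37,-0.1,0,0,0],[0,-0.5,-0.13,0,0,0],[0,-0.62,-0.16,0,0,0],[0,-0.75,-0.19,0,0,0],[0,-0.87,-0.22,0,0,0],[0,-1,-0.25,0,0,0]],
  ],
)

```text
t: 21.32
position: [0.516, -0.0472, 0.1911]
orientation: [2.108, -0.238, -2.107]
force: [0.3, 3.4, 0.8]
gripper_width: 0.0
```

Request:
move_arm(
  series=[
    [[0,-0.1,-0.02,0,0,0],[0,-0.2,-0.05,0,0,0],[0,-0.3,-0.07,0,0,0],[0,-0.4,-0.1,0,0,0],[0,-0.5,-0.12,0,0,0],[0,-0.6,-0.15,0,0,0],[0,-0.7,-0.17,0,0,0],[0,-0.8,-0.2,0,0,0]],
  ],
)

```text
t: 21.98
position: [0.516, -0.048, 0.1909]
orientation: [2.108, -0.238, -2.107]
force: [-0.0, 2.5, 1.4]
gripper_width: 0.004
```

Request:
move_arm(
  series=[
    [[0,-0.1,-0.02,0,0,0],[0,-0.2,-0.05,0,0,0],[0,-0.3,-0.07,0,0,0],[0,-0.4,-0.1,0,0,0],[0,-0.5,-0.12,0,0,0],[0,-0.6,-0.15,0,0,0],[0,-0.7,-0.17,0,0,0],[0,-0.8,-0.2,0,0,0]],
  ],
)

```text
t: 22.65
position: [0.516, -0.0488, 0.1907]
orientation: [2.108, -0.238, -2.107]
force: [0.7, 1.9, 1.3]
gripper_width: -0.004
```

Request:
move_arm(
  series=[
    [[0,-0.1,-0.02,0,0,0],[0,-0.2,-0.05,0,0,0],[0,-0.3,-0.07,0,0,0],[0,-0.4,-0.1,0,0,0],[0,-0.5,-0.12,0,0,0],[0,-0.6,-0.15,0,0,0],[0,-0.7,-0.17,0,0,0],[0,-0.8,-0.2,0,0,0]],
  ],
)

```text
t: 23.32
position: [0.516, -0.0496, 0.1905]
orientation: [2.108, -0.238, -2.107]
force: [0.1, 2.4, 1.7]
gripper_width: 0.001
```

```bash
python3 - <<'E'
from m import *
print(env.get_state()["force"].round(2) if hasattr(env.get_state()["force"],"round") else env.get_state()["force"])
g=cv2.cvtColor(im,cv2.COLOR_RGB2GRAY)
for r in(220,225,230):
    print(r,[(400+i,int(v)) for i,v in enumerate(g[r-1:r+2,400:440].mean(0))])
E
```

```text
[-0.26  2.44  1.54]
220 [(400, 104), (401, 102), (402, 102), (403, 101), (404, 101), (405, 101), (406, 99), (407, 100), (408, 100), (409, 101), (410, 99), (411, 96), (412, 88), (413, 79), (414, 74), (415, 68), (416, 64), (417, 61), (418, 58), (419, 58), (420, 63), (421, 68), (422, 71), (423, 72), (424, 72), (425, 71), (426, 70), (427, 70), (428, 70), (429, 71), (430, 71), (431, 72), (432, 72), (433, 74), (434, 78), (435, 85), (436, 91), (437, 95), (438, 95), (439, 95)]
225 [(400, 108), (401, 107), (402, 108), (403, 107), (404, 106), (405, 106), (406, 106), (407, 107), (408, 106), (409, 105), (410, 104), (411, 104), (412, 107), (413, 110), (414, 114), (415, 116), (416, 118), (417, 122), (418, 123), (419, 122), (420, 121), (421, 115), (422, 98), (423, 79), (424, 71), (425, 70), (426, 71), (427, 71), (428, 71), (429, 71), (430, 71), (431, 74), (432, 83), (433, 94), (434, 96), (435, 93), (436, 98), (437, 105), (438, 111), (439, 116)]
230 [(400, 107), (401, 108), (402, 108), (403, 107), (404, 106), (405, 107), (406, 108), (407, 108), (408, 107), (409, 106), (410, 115), (411, 131), (412, 145), (413, 151), (414, 152), (415, 152), (416, 151), (417, 149), (418, 147), (419, 145), (420, 143), (421, 130), (422, 98), (423, 74), (424, 71), (425, 71), (426, 71), (427, 73), (428, 77), (429, 85), (430, 94), (431, 98), (432, 102), (433, 112), (434, 123), (435, 129), (436, 130), (437, 129), (438, 129), (439, 129)]
```

```bash
python3 - <<'E'
from m import *
print("front",s_at((410.5,230),.034),"back",s_at((422.2,225),.034),s_at((421.8,230),.034),"saddle",s_at((435,220),.038),s_at((432,225),.038),s_at((429,230),.038))
E
```

```text
front 0.2285 back 0.2363 0.2365 saddle 0.2406 0.2389 0.2372
```

Request:
move_arm(
  series=[
    [[0,-0.1,-0.02,0,0,0],[0,-0.2,-0.05,0,0,0],[0,-0.3,-0.07,0,0,0],[0,-0.4,-0.1,0,0,0],[0,-0.5,-0.12,0,0,0],[0,-0.6,-0.15,0,0,0],[0,-0.7,-0.17,0,0,0],[0,-0.8,-0.2,0,0,0]],
  ],
)

```text
t: 24.08
position: [0.516, -0.0504, 0.1902]
orientation: [2.108, -0.238, -2.107]
force: [-0.1, 2.0, 0.7]
gripper_width: 0.001
```

Request:
move_arm(
  series=[
    [[0,-0.1,-0.02,0,0,0],[0,-0.2,-0.05,0,0,0],[0,-0.3,-0.07,0,0,0],[0,-0.4,-0.1,0,0,0],[0,-0.5,-0.12,0,0,0],[0,-0.6,-0.15,0,0,0],[0,-0.7,-0.17,0,0,0],[0,-0.8,-0.2,0,0,0]],
  ],
)

```text
t: 24.75
position: [0.516, -0.0512, 0.1901]
orientation: [2.108, -0.238, -2.107]
force: [0.3, 2.3, 1.1]
gripper_width: -0.001
```

Request:
move_arm(
  series=[
    [[0,-0.1,-0.02,0,0,0],[0,-0.2,-0.05,0,0,0],[0,-0.3,-0.07,0,0,0],[0,-0.4,-0.1,0,0,0],[0,-0.5,-0.12,0,0,0],[0,-0.6,-0.15,0,0,0],[0,-0.7,-0.17,0,0,0],[0,-0.8,-0.2,0,0,0]],
  ],
)

```text
t: 25.42
position: [0.516, -0.052, 0.1899]
orientation: [2.108, -0.238, -2.107]
force: [-0.4, 2.4, 1.6]
gripper_width: -0.001
```

Request:
move_arm(
  series=[
    [[0,-0.1,-0.02,0,0,0],[0,-0.2,-0.05,0,0,0],[0,-0.3,-0.07,0,0,0],[0,-0.4,-0.1,0,0,0],[0,-0.5,-0.12,0,0,0],[0,-0.6,-0.15,0,0,0],[0,-0.7,-0.17,0,0,0],[0,-0.8,-0.2,0,0,0]],
  ],
)

```text
t: 26.08
position: [0.516, -0.0528, 0.1897]
orientation: [2.108, -0.238, -2.107]
force: [0.4, 2.7, 0.9]
gripper_width: 0.001
```

Request:
move_arm(
  series=[
    [[0,-0.1,-0.02,0,0,0],[0,-0.2,-0.05,0,0,0],[0,-0.3,-0.07,0,0,0],[0,-0.4,-0.1,0,0,0],[0,-0.5,-0.12,0,0,0],[0,-0.6,-0.15,0,0,0],[0,-0.7,-0.17,0,0,0],[0,-0.8,-0.2,0,0,0]],
  ],
)

```text
t: 26.75
position: [0.516, -0.0536, 0.1894]
orientation: [2.108, -0.238, -2.107]
force: [-0.3, 1.8, 0.4]
gripper_width: 0.002
```

Request:
move_arm(
  series=[
    [[0,-0.1,-0.02,0,0,0],[0,-0.2,-0.05,0,0,0],[0,-0.3,-0.07,0,0,0],[0,-0.4,-0.1,0,0,0],[0,-0.5,-0.12,0,0,0],[0,-0.6,-0.15,0,0,0],[0,-0.7,-0.17,0,0,0],[0,-0.8,-0.2,0,0,0]],
  ],
)

```text
t: 27.42
position: [0.516, -0.0544, 0.1893]
orientation: [2.108, -0.238, -2.107]
force: [-0.4, 2.5, 1.5]
gripper_width: 0.002
```

Request:
move_arm(
  series=[
    [[0,-0.1,-0.02,0,0,0],[0,-0.2,-0.05,0,0,0],[0,-0.3,-0.07,0,0,0],[0,-0.4,-0.1,0,0,0],[0,-0.5,-0.12,0,0,0],[0,-0.6,-0.15,0,0,0],[0,-0.7,-0.17,0,0,0],[0,-0.8,-0.2,0,0,0]],
  ],
)

```text
t: 28.08
position: [0.516, -0.0552, 0.1891]
orientation: [2.108, -0.238, -2.107]
force: [0.3, 1.7, 1.4]
gripper_width: 0.001
```

```bash
python3 - <<'E'
from m import *
print(env.get_state()["force"])
g=cv2.cvtColor(im,cv2.COLOR_RGB2GRAY)
for r in(220,225,230,235):
    print(r,[(400+i,int(v),s_at((400+i,r),.034),s_at((400+i,r),.038)) if i%3==0 else (400+i,int(v)) for i,v in enumerate(g[r-1:r+2,400:434].mean(0))])
E
```

```text
[0.18510502 2.27364009 0.98664457]
220 [(400, 104, np.float64(0.2265), np.float64(0.2228)), (401, 103), (402, 102), (403, 101, np.float64(0.2285), np.float64(0.2247)), (404, 101), (405, 101), (406, 100, np.float64(0.2305), np.float64(0.2266)), (407, 100), (408, 100), (409, 99, np.float64(0.2325), np.float64(0.2285)), (410, 96), (411, 92), (412, 88, np.float64(0.2345), np.float64(0.2305)), (413, 83), (414, 81), (415, 79, np.float64(0.2366), np.float64(0.2324)), (416, 76), (417, 73), (418, 72, np.float64(0.2387), np.float64(0.2345)), (419, 69), (420, 70), (421, 70, np.float64(0.2408), np.float64(0.2365)), (422, 72), (423, 72), (424, 72, np.float64(0.243), np.float64(0.2386)), (425, 72), (426, 72), (427, 72, np.float64(0.2452), np.float64(0.2407)), (428, 71), (429, 71), (430, 71, np.float64(0.2474), np.float64(0.2428)), (431, 71), (432, 72), (433, 73, np.float64(0.2496), np.float64(0.2449))]
225 [(400, 108, np.float64(0.2268), np.float64(0.2231)), (401, 107), (402, 108), (403, 108, np.float64(0.2288), np.float64(0.225)), (404, 107), (405, 106), (406, 107, np.float64(0.2308), np.float64(
[... 1755 characters left out ...]
np.float64(0.2275)), (407, 109), (408, 109), (409, 113, np.float64(0.2335), np.float64(0.2295)), (410, 126), (411, 142), (412, 149, np.float64(0.2356), np.float64(0.2315)), (413, 152), (414, 153), (415, 152, np.float64(0.2378), np.float64(0.2335)), (416, 151), (417, 149), (418, 147, np.float64(0.2399), np.float64(0.2356)), (419, 144), (420, 134), (421, 109, np.float64(0.2421), np.float64(0.2377)), (422, 83), (423, 81), (424, 95, np.float64(0.2443), np.float64(0.2398)), (425, 106), (426, 110), (427, 111, np.float64(0.2465), np.float64(0.242)), (428, 111), (429, 111), (430, 111, np.float64(0.2488), np.float64(0.2442)), (431, 112), (432, 112), (433, 112, np.float64(0.2511), np.float64(0.2464))]
```

```bash
python3 - <<'E'
from h import *; import pickle
n=np.array([0,-.242,.970])
_,K,R,t=pickle.load(open("w.pkl","rb"))
def s_at(uv,h):
    o,d=ray(uv,K,R,t);P=np.array([0,.1195,.155])+h*n
    X=o+d*(n@(P-o))/(n@d);return X.round(4),round((X-[0,.1195,.155])@np.array([0,-.970,-.242]),4)
L=lambda x,y:(x/5+400-.4,(y-280)/4+135-.4)
print("saddle front top",s_at(L(510,352),.038),s_at(L(455,568),.038),"back top",s_at(L(637,352),.038),"shoe front/back",s_at(L(443,403),.034),s_at(L(485,408),.034),s_at(L(450,548),.034))
E
```

```text
saddle front top (array([ 0.5472, -0.1145,  0.1358]), np.float64(0.2316)) (array([ 0.4933, -0.1137,  0.136 ]), np.float64(0.2308)) back top (array([ 0.5458, -0.1435,  0.1285]), np.float64(0.2615)) shoe front/back (array([ 0.5347, -0.1051,  0.134 ]), np.float64(0.2229)) (array([ 0.5329, -0.1149,  0.1316]), np.float64(0.233)) (array([ 0.4971, -0.1144,  0.1317]), np.float64(0.2325))
```

Request:
move_arm(
  series=[
    [[0,-0.1,-0.02,0,0,0],[0,-0.2,-0.05,0,0,0],[0,-0.3,-0.07,0,0,0],[0,-0.4,-0.1,0,0,0],[0,-0.5,-0.12,0,0,0],[0,-0.6,-0.15,0,0,0],[0,-0.7,-0.17,0,0,0],[0,-0.8,-0.2,0,0,0]],
  ],
)

```text
t: 28.8
position: [0.516, -0.056, 0.1889]
orientation: [2.108, -0.238, -2.107]
force: [0.1, 2.2, 0.6]
gripper_width: -0.001
```

Request:
move_arm(
  series=[
    [[0,-0.11,-0.03,0,0,0],[0,-0.22,-0.05,0,0,0],[0,-0.33,-0.08,0,0,0],[0,-0.45,-0.11,0,0,0],[0,-0.56,-0.14,0,0,0],[0,-0.67,-0.17,0,0,0],[0,-0.78,-0.2,0,0,0],[0,-0.9,-0.22,0,0,0]],
  ],
)

```text
t: 29.47
position: [0.516, -0.0569, 0.1886]
orientation: [2.108, -0.238, -2.107]
force: [0.1, 2.4, 1.4]
gripper_width: -0.004
```

Request:
move_arm(
  series=[
    [[0,-0.11,-0.03,0,0,0],[0,-0.22,-0.05,0,0,0],[0,-0.33,-0.08,0,0,0],[0,-0.45,-0.11,0,0,0],[0,-0.56,-0.14,0,0,0],[0,-0.67,-0.17,0,0,0],[0,-0.78,-0.2,0,0,0],[0,-0.9,-0.22,0,0,0]],
  ],
)

```text
t: 30.13
position: [0.5161, -0.0573, 0.1886]
orientation: [2.109, -0.237, -2.108]
force: [-0.1, 6.9, 3.0]
gripper_width: -0.001
```

Firm: the force rose to about 7 N along the slope, and the tool stopped following the command (about 9 N/mm). I add a little and hold.

Request:
move_arm(
  series=[
    [[0,-0.1,-0.02,0,0,0],[0,-0.2,-0.05,0,0,0],[0,-0.3,-0.07,0,0,0],[0,-0.3,-0.07,0,0,0],[0,-0.3,-0.07,0,0,0],[0,-0.3,-0.07,0,0,0],[0,-0.3,-0.07,0,0,0],[0,-0.3,-0.07,0,0,0]],
  ],
)

```text
t: 30.8
position: [0.5161, -0.0574, 0.1886]
orientation: [2.11, -0.236, -2.108]
force: [-0.6, 7.3, 3.3]
gripper_width: -0.003
```

Request:
move_arm(
  series=[
    [[0,-0.1,-0.02,0,0,0],[0,-0.2,-0.05,0,0,0],[0,-0.3,-0.07,0,0,0],[0,-0.3,-0.07,0,0,0],[0,-0.3,-0.07,0,0,0],[0,-0.3,-0.07,0,0,0],[0,-0.3,-0.07,0,0,0],[0,-0.3,-0.07,0,0,0]],
  ],
)

```text
t: 31.47
position: [0.5161, -0.0574, 0.1886]
orientation: [2.11, -0.236, -2.108]
force: [-0.9, 8.4, 3.8]
gripper_width: -0.002
```

Request:
move_arm(
  series=[
    [[0,0,0,0,0,0],[0,0,0,0,0,0],[0,0,0,0,0,0],[0,0,0,0,0,0],[0,0,0,0,0,0],[0,0,0,0,0,0],[0,0,0,0,0,0],[0,0,0,0,0,0]],
  ],
)

```text
t: 32.13
position: [0.5161, -0.0574, 0.1886]
orientation: [2.11, -0.236, -2.108]
force: [-0.2, 8.8, 4.2]
gripper_width: -0.003
```

Request:
move_arm(
  series=[
    [[0,0,0,0,0,0],[0,0,0,0,0,0],[0,0,0,0,0,0],[0,0,0,0,0,0],[0,0,0,0,0,0],[0,0,0,0,0,0],[0,0,0,0,0,0],[0,0,0,0,0,0]],
  ],
)

```text
t: 32.8
position: [0.5162, -0.0574, 0.1886]
orientation: [2.11, -0.236, -2.108]
force: [-0.8, 7.5, 3.5]
gripper_width: -0.003
```

Request:
move_arm(
  series=[
    [[0,-0.1,-0.02,0,0,0],[0,-0.2,-0.05,0,0,0],[0,-0.3,-0.07,0,0,0],[0,-0.3,-0.07,0,0,0],[0,-0.3,-0.07,0,0,0],[0,-0.3,-0.07,0,0,0],[0,-0.3,-0.07,0,0,0],[0,-0.3,-0.07,0,0,0]],
  ],
)

```text
t: 33.47
position: [0.5162, -0.0575, 0.1886]
orientation: [2.111, -0.235, -2.108]
force: [-0.6, 8.5, 5.2]
gripper_width: -0.001
```

Request:
move_arm(
  series=[
    [[0,0,0,0,0,0],[0,0,0,0,0,0],[0,0,0,0,0,0],[0,0,0,0,0,0],[0,0,0,0,0,0],[0,0,0,0,0,0],[0,0,0,0,0,0],[0,0,0,0,0,0]],
  ],
)

```text
t: 34.13
position: [0.5162, -0.0576, 0.1886]
orientation: [2.111, -0.235, -2.108]
force: [-1.2, 9.1, 4.4]
gripper_width: -0.005
```

Request:
move_arm(
  series=[
    [[0,0,0,0,0,0],[0,0,0,0,0,0],[0,0,0,0,0,0],[0,0,0,0,0,0],[0,0,0,0,0,0],[0,0,0,0,0,0],[0,0,0,0,0,0],[0,0,0,0,0,0]],
  ],
)

```text
t: 34.8
position: [0.5162, -0.0575, 0.1886]
orientation: [2.111, -0.235, -2.108]
force: [-1.1, 8.9, 4.1]
gripper_width: -0.002
```

Pressed at about 10 N along the slope for more than 1 s. Now I back off gently upslope and lift clear.

Request:
move_arm(
  series=[
    [[0,0.5,0.12,0,0,0],[0,1,0.25,0,0,0],[0,1.5,0.37,0,0,0],[0,2.5,0.6,0,0,0],[0,5,1.3,0,0,0],[0,10,2.6,0,0,0],[0,18,4.8,0,0,0],[0,30,8,0,0,0]],
  ],
)

```text
t: 35.47
position: [0.5157, -0.0286, 0.1961]
orientation: [2.108, -0.24, -2.108]
force: [0.1, -0.4, 0.3]
gripper_width: -0.002
```

Request:
move_arm(
  series=[
    [[0,10,12,0,0,0],[0,15,30,0,0,0],[0,15,55,0,0,0],[0,15,80,0.1,0,0],[0,5,90,0.2,0,0],[0,0,90,0.3,0,0],[0,-5,90,0.4,0,0],[0,-5,90,0.46,0,0]],
  ],
)

```text
t: 36.13
position: [0.5163, -0.0341, 0.2875]
orientation: [-2.091, -0.249, 2.088]
force: [-0.2, -0.2, 0.4]
gripper_width: -0.0
```

```bash
python3 - <<'E'
from h import *; import pickle
np.set_printoptions(precision=4,suppress=True)
s=env.get_state();print(s["t"],s["position"],s["force"])
w=cam("wrist");pickle.dump(w,open("w9.pkl","wb"));im,K,R,t=w;save("w9.png",im)
n=np.array([0,-.242,.970]);d=np.array([0,-.970,-.242])
h=cv2.cvtColor(im,cv2.COLOR_RGB2HSV)
b=((h[...,0]>10)&(h[...,0]<30)&(h[...,1]>90)&(h[...,2]<200)).astype(np.uint8)
e=np.array([.516,.1195,.155])+.222*d+.045*n;p=proj(e,K,R,t);print("expected top centre",p)
g=cv2.cvtColor(im,cv2.COLOR_RGB2GRAY)
x,y=p.astype(int);m=(g[y-14:y+15,x-14:x+15]<50).astype(np.uint8)
nl,l,st,c=cv2.connectedComponentsWithStats(m)
def at(uv,hh):
    o,dd=ray(uv,K,R,t);P=np.array([0,.1195,.155])+hh*n
    X=o+dd*(n@(P-o))/(n@dd);return X,(X-[0,.1195,.155])@d
for i in range(1,nl):
    if st[i,4]>8: print(st[i],c[i]+p.astype(int)-14,at(c[i]+p.astype(int)-14,.045))
for r in(y-20,y-12,y-4,y+4): print(r,[(x+5+i,int(v)) for i,v in enumerate(g[r,x+5:x+65])])
E
```

```text
36.1333 [ 0.5163 -0.0341  0.2875] [-0.1982 -0.1829  0.3792]
expected top centre [468.9953 220.2708]
[  1   6  22  19 328] [465.6433 220.9085] (array([ 0.5155, -0.1045,  0.1455]), np.float64(0.21963209141435935))
200 [(np.int64(473), 95), (np.int64(474), 95), (np.int64(475), 95), (np.int64(476), 95), (np.int64(477), 95), (np.int64(478), 94), (np.int64(479), 93), (np.int64(480), 88), (np.int64(481), 79), (np.int64(482), 73), (np.int64(483), 69), (np.int64(484), 71), (np.int64(485), 84), (np.int64(486), 104), (np.int64(487), 115), (np.int64(488), 119), (np.int64(489), 120), (np.int64(490), 118), (np.int64(491), 117), (np.int64(492), 116), (np.int64(493), 114), (np.int64(494), 112), (np.int64(495), 105), (np.int64(496), 85), (np.int64(497), 60), (np.int64(498), 50), (np.int64(499), 50), (np.int64(500), 51), (np.int64(501), 50), (np.int64(502), 50), (np.int64(503), 48), (np.int64(504), 48), (np.int64(505), 50), (np.int64(506), 54), (np.int64(507), 61), (np.int64(508), 68), (np.int64(509), 71), (np.int64(510), 73), (np.int64(511), 75), (np.int64(512), 76), (np.int64(513), 74), (np.int64(51
[... 3556 characters left out ...]
3), (np.int64(501), 73), (np.int64(502), 72), (np.int64(503), 73), (np.int64(504), 78), (np.int64(505), 84), (np.int64(506), 89), (np.int64(507), 93), (np.int64(508), 100), (np.int64(509), 122), (np.int64(510), 153), (np.int64(511), 170), (np.int64(512), 175), (np.int64(513), 175), (np.int64(514), 174), (np.int64(515), 172), (np.int64(516), 174), (np.int64(517), 177), (np.int64(518), 178), (np.int64(519), 178), (np.int64(520), 176), (np.int64(521), 175), (np.int64(522), 172), (np.int64(523), 170), (np.int64(524), 170), (np.int64(525), 171), (np.int64(526), 174), (np.int64(527), 174), (np.int64(528), 176), (np.int64(529), 179), (np.int64(530), 179), (np.int64(531), 179), (np.int64(532), 177)]
```

```bash
python3 - <<'E'
from h import *; import pickle
im,K,R,t=pickle.load(open("w9.pkl","rb"))
n=np.array([0,-.242,.970]);d=np.array([0,-.970,-.242])
def at(uv,hh):
    o,dd=ray(uv,K,R,t);P=np.array([0,.1195,.155])+hh*n
    X=o+dd*(n@(P-o))/(n@dd);return round((X-[0,.1195,.155])@d,4)
print("shoe back",[at(p,.034) for p in((496.2,200),(494.5,208),(492.7,216),(491.5,224))],"front",at((485.3,200),.034),"slug side top",0.2196+.018)
g=cv2.cvtColor(im,cv2.COLOR_RGB2GRAY)
for r in(190,194,197): print(r,[(470+i,int(v)) for i,v in enumerate(g[r,470:505])])
E
```

```text
shoe back [np.float64(0.245), np.float64(0.2449), np.float64(0.2447), np.float64(0.245)] front 0.2372 slug side top 0.23759999999999998
190 [(470, 66), (471, 67), (472, 69), (473, 68), (474, 68), (475, 69), (476, 70), (477, 69), (478, 70), (479, 68), (480, 70), (481, 70), (482, 71), (483, 72), (484, 73), (485, 74), (486, 75), (487, 76), (488, 75), (489, 74), (490, 73), (491, 71), (492, 69), (493, 65), (494, 60), (495, 56), (496, 52), (497, 50), (498, 50), (499, 50), (500, 50), (501, 51), (502, 50), (503, 50), (504, 52)]
194 [(470, 64), (471, 65), (472, 66), (473, 66), (474, 66), (475, 67), (476, 68), (477, 70), (478, 69), (479, 69), (480, 70), (481, 68), (482, 69), (483, 68), (484, 68), (485, 70), (486, 82), (487, 100), (488, 114), (489, 118), (490, 119), (491, 118), (492, 118), (493, 116), (494, 114), (495, 113), (496, 108), (497, 92), (498, 65), (499, 49), (500, 50), (501, 50), (502, 51), (503, 50), (504, 51)]
197 [(470, 81), (471, 78), (472, 75), (473, 74), (474, 71), (475, 69), (476, 69), (477, 68), (478, 68), (479, 68), (480, 69), (481, 69), (482, 69), (483, 69), (484, 69), (485, 76), (486, 91), (487, 108), (488, 117), (489, 119), (490, 118), (491, 118), (492, 116), (493, 115), (494, 113), (495, 111), (496, 100), (497, 75), (498, 54), (499, 50), (500, 50), (501, 51), (502, 51), (503, 51), (504, 51)]
```

```bash
python3 -c "
from rig import env
s=env.get_state();print(s['t'],s['force']);print(env.hand_in())"
```

```text
36.1833 [-0.00801919  0.22552413 -0.85007847]
the job is handed in; nothing more can be done
None
```

I picked the plain slug and stood it in the chute about 81 mm from the upper end. I released it there, pushed it down with the closed fingertips, and drove it through about 13 mm of free play to the firm stop. The job was handed in at about 36 s; no verdict is reported.

- **Press:** I built it up in steps of a few tenths of a millimetre. The wrist reading along the slope was about 7 N when the stop went firm and about 10 N at the end. The last 10 N or so was held for more than 1 s. The highest wrist reading was about 10 N, read once per call. I did not read the slug-to-stop force itself. I estimate it was about 1 N below the wrist reading, because of floor rubbing.
- **Last check:** The wrist image after backing off puts the slug's side at 237.6 mm and the shoe's face at 237.2 mm along the channel. They touch within the 2 mm calibration error. The slug is about mid-width, and its dot sits where an upright slug's would. The fingers were clear and the wrist force was about 0.
- **What disagreed:**
  - The shoe's first position came out as about 230 mm from its foot and 224 mm from its top edge.
  - The edges I took for the saddle moved with the tool and were probably shadows, so I found the firm point by force alone.
- **Not checked:** I did not measure again whether the other things on the bench stayed put. The fingers should have been well clear of them throughout.

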